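# Book out a paste jar and a palette tray at the craft-room reader

## Task

Book out a kit at the stock reader: first turn the paste jar on its spot so that its label squarely faces the reader's window, and let go of it. Then peel the top palette tray off the sticky stack by lifting its grip corner first, with the opposite corner still down, leaving the rest of the stack standing in place, and hold the tray level and still over the middle of the reader's top glass, its underside about 8 cm above the glass and touching nothing but the gripper. Finish while holding it there; leave the other things alone.

Things in the scene. Friction and masses are not known exactly. Their poses are not given: they have to be found in the camera images.
- reader: Stock reader: fixed grey block 80 x 110 x 100 mm (x, y, height) with a framed window on its upright -x face and a flat glass on top. Origin at the centre of its underside; its -x axis points out of the window. Its side (left or right) and yaw vary.
- reader_top (a point): Middle of the reader's top glass, 100 mm above the table.
- reader_window (a point): Middle of the reader's window, on its -x face, 50 mm above the table.
- jar_center (a point): Centre of the loose upright white paste jar, on its axis 39 mm above the table. Body 56 mm across, 78 mm high; lid 44 mm wide, 8 mm high; on it a raised bar nose (top 92 mm). About 0.28 kg. Its +x axis points out through its single label panel, as does the nose; z up. It stands about 100 mm before the window; facing it, its x axis agrees with the reader's x axis.
- jar_label (a point): Middle of the label panel on the jar's side, 28 mm from its axis along the jar's x.
- tray_grip (a point): Centre of the top tray's grip: upright white lug, 12 mm thick, 30 long, 32 high, on the tray's (-x, +y) corner; the point is half-way up, 16 mm above the rim's top face. Its length runs along (-0.8, 0.6) in the tray's axes (centre to corner); pinch it across, along (0.6, 0.8). Seated, it spans 56 to 88 mm above the table. Axes are the tray's.
- tray_center (a point): Centre of the top palette tray, 9 mm above its underside: white, rim 160 x 120 mm (x, y), tub 136 x 96 mm, 18 mm high, 80 g; grip at (-68, 51, 25) mm from here; z up. Four springy lumps of half-dried paste on the stack's long edges drag on its rim (about 1 N each) until the rim has risen 4 mm past them: turning it 0.3 rad about its far corner, grip corner up 55 mm, frees it.
- tray_far (a point): The top tray's corner opposite the grip, at the rim's underside: (80, -60, 15) mm from the centre of the tray's underside.
- stack: The rest of the stack: three or four nested trays like the top one on a 170 x 130 mm weighted steel base, loose on the table, about 0.9 kg, topmost rim 53 mm above the table. Origin at the centre of its underside; its axes agree with those of the seated top tray. Place and yaw vary.
- stack_far (a point): The point of the stack's top rim on which tray_far rests while seated: (80, -60, 53) mm in the stack's axes.
- spatula: Bystander: spatula lying on the table, 170 mm.
- tape: Bystander: roll of tape lying flat, 68 mm across, 20 mm high.
- dryer: Bystander: hair dryer lying on its side, about 200 x 180 mm, 75 mm high.
- glue: Bystander: glue bottle, 52 mm across, 150 mm high.
Things that resemble listed ones, but are neither listed nor needed, are in the scene too. Leave any green look-alike of the part that bears tray_grip alone.

How it is judged:
By the outcome, as a careful person would: the job done as asked, in the order asked, and still so for the second after the job is handed in, while the arm keeps its last pose, push and grip.
It also fails if it takes over 72 s, if anything falls off the work surface, if the arm or the gripper's body presses on something with over 40 N, if the wrist force passes 120 N, or if a joint passes its speed limit or range.

## Robot

A 7-joint arm with a two-finger parallel gripper is mounted at the origin on the work surface. World frame = base frame: x ahead of the robot, y to its left, z up, the work surface at z = 0. Lengths are in m, angles in rad, forces in N, time in s.
With the tool pointing down it reaches from about 0.4 to 0.875 m from the base axis. Payload 6.5 kg.
Tool frame: the origin (TCP) lies on the centre line of the jaws, within the pads' length; the fingertips stand 25 mm ahead of it and the grasp point (between the pads) lies 6 mm ahead of it; z points along the fingers, y is the line along which they close (so a half turn about z gives the same grasp; the last joint's range is limited). The gripper opens to 88 mm and grips with 3 to 60 N. Pads are 18 mm wide; open, the fingers measure 123 mm over their backs; the gripper's body (75 mm by 187 mm) begins 45 mm behind the grasp point.
Start: joints at [1.229, 0.536, -0.004, 1.538, 0.003, 1.067, -0.071], TCP at [0.177, -0.625, 0.264] pointing down, gripper open.
Joint ranges: [-2.7, 2.7], [-0.37, 2.16], [-1.27, 1.26], [0.24, 2.4], [-1.31, 4.45], [0.19, 1.91], [-2.76, 2.76]. Speed limits (rad/s): [2.39, 2.39, 3.14, 3.14, 3.14, 3.14, 3.14].

## Interface

Orientations are given as a unit quaternion [w, x, y, z].
In Python, from plant import manip gives the robot as it stands. The module is installed in compiled form; this text tells all that it offers.
- The arm moves only by the shell command python3 -m inch 'ROWS' [OPENING] [FORCE]. ROWS is JSON, one flat list of numbers, 4 for each row, row after row: the shift along the tool's x, y, z in mm, then the turn about the tool's z in degrees. A call has 1 to 12 rows; each row shifts and turns the commanded pose from where the row before left it, along the tool's axes as they then stand; what a row does not reach is not made up. A row lasts 1/10 s, in which the tool goes at most 50 mm and 8.59 degrees, less where a joint would pass 70% of its speed; a pose out of reach is approached as far as the arm can. A call with a gripper value outside its range is refused whole. OPENING is the opening in per cent of the stroke, from 0 (shut) to 100 (fully open), set as the call begins (- or left out, the last holds). The fingers move at their own pace and stop on an object; FORCE is the grip in N (left out, the last holds). Time passes only in rows, so rows that do not move let the fingers close. It gives the time, the measured TCP pose, the force, the opening and the grip force at its end, in the units of the state.
- manip.state(): the state, without advancing time (a new reading comes with each control period).
- manip.read_camera(name): name is "scene" or "side" or "wrist"; returns the picture (420x560x3 uint8, blue, green, red); there is no depth.
- manip.camera_params(name): a dict with "fx", "fy", "cx", "cy" (pixels), "origin" and "attitude" of the camera in the world; the wrist camera has in their place "tool_from_camera" (4x4, takes a point from camera to tool coordinates, whose origin is the TCP and whose axes are the flange's). Camera axes: x right, y down, z forward; pixel columns grow to the right and rows downward; lengths in m; the calibration is good to about 2 mm. A picture is of the moment at which its call begins: read the wrist's pose just before it. camera_params takes no time and is no camera call.
- manip.close_job(): hands the job in; it is judged then, once.
The state is a dict: "t": time; "qpos": joint angles; "qd": joint speeds; "joint_torque": joint torques, N m; "position": TCP position; "ee_rot": TCP orientation; "ft_force": force on the tool from outside, world axes, zero at the start; "moment": the same for the moment, N m; "width": finger opening in m; "grip_force": force on a finger pad.
Only numpy, scipy, OpenCV 4.12 (cv2) and the standard library are available. Lean on these libraries where they do the work, as an engineer would, in place of code of your own. Each camera call takes 0.05 s, during which the arm holds its last target. There are 200 camera calls.

## Working session

There is one attempt and no reset: what is moved stays moved. The work goes in short steps, Python scripts to look and compute and a shell command to move; the robot and the scene stay as the last step left them, time stands still between calls to the robot, and variables do not carry over. Pictures are saved under pics/ and viewed, at most 10 in all, crops included, and the job is handed in when it is done.

```bash
mkdir -p pics
python3 - <<'E'
from plant import manip
import cv2, numpy as np
s=manip.state();print(s['t'],s['position'],s['ee_rot'],s['width'])
for n in("scene","side"):
    cv2.imwrite(f"pics/{n}0.png",manip.read_camera(n)); print(n,manip.camera_params(n))
print(manip.camera_params("wrist"))
E
```

```text
0.0 [ 0.17684029 -0.62493124  0.2628772 ] [-7.94933564e-04  9.90501782e-01  1.37497467e-01 -1.86943818e-04] 0.08797175015959045
scene {'fx': 406.89459121756937, 'fy': 406.89459121756937, 'cx': 279.8407829985451, 'cy': 209.80040756277, 'origin': array([1.15049523, 0.17536511, 1.17307707]), 'attitude': array([-0.16660997,  0.59900212,  0.75337245, -0.21416704])}
side {'fx': 409.4624431725516, 'fy': 409.4624431725516, 'cx': 275.9951758714188, 'cy': 213.58824175944574, 'origin': array([0.32803356, 0.96927417, 0.76302661]), 'attitude': array([ 0.03925498, -0.0975371 ,  0.87945025, -0.46423359])}
{'fx': 311.8952386981607, 'fy': 311.8952386981607, 'cx': 281.08544539362794, 'cy': 211.6555295672988, 'tool_from_camera': array([[ 6.00078788e-04, -9.60934228e-01, -2.76776172e-01,
         7.16373215e-02],
       [ 9.99999740e-01,  4.65890468e-04,  5.50584011e-04,
        -5.78703407e-04],
       [-4.00127641e-04, -2.76776431e-01,  9.60934258e-01,
        -1.21467216e-01],
       [ 0.00000000e+00,  0.00000000e+00,  0.00000000e+00,
         1.00000000e+00]])}
```

View pics/scene0.png

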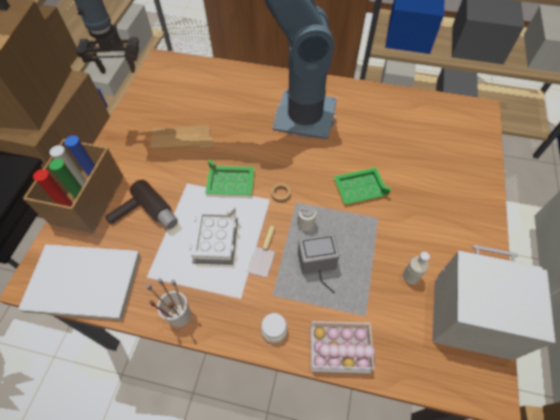

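View pics/side0.png

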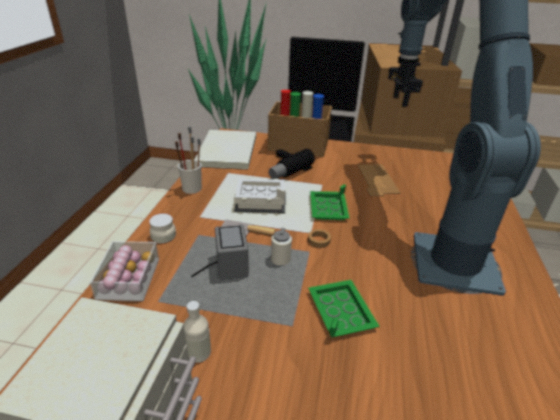

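Scene picture: white tray stack at (215,238) on the white sheet with its white lug at about (232,212). The two trays with green lugs at (230,180) and (361,187) are look-alikes to leave alone. The white jar is at (307,215), right before the reader at (318,253); the white pot at (274,328) is away from the window, so not the jar. Enlarging to confirm.

```bash
cat > h.py <<'E'
from plant import manip
import cv2, numpy as np
from scipy.spatial.transform import Rotation as R
def q(w): return R.from_quat([w[1],w[2],w[3],w[0]])
def cam(n,s=None):
    p=manip.camera_params(n); K=np.array([[p['fx'],0,p['cx']],[0,p['fy'],p['cy']],[0,0,1]])
    if n=='wrist':
        s=s or manip.state(); T=p['tool_from_camera']; Rt=q(s['ee_rot']).as_matrix()
        return K,Rt@T[:3,:3],np.array(s['position'])+Rt@T[:3,3]
    return K,q(p['attitude']).as_matrix(),p['origin']
def plane(C,uv,z):
    K,Rm,o=C; uv=np.atleast_2d(uv).astype(float); d=(Rm@np.linalg.inv(K)@np.c_[uv,np.ones(len(uv))].T).T
    return o+d*((z-o[2])/d[:,2])[:,None]
def proj(C,P):
    K,Rm,o=C; p=(K@Rm.T@(np.atleast_2d(P)-o).T).T; return p[:,:2]/p[:,2:]
E
python3 - <<'E'
from h import *
C=cam('scene');S=cam('side')
for n,uv,z in [('jar',(307,212),.09),('reader top',(319,246),.1),('stack',(215,235),.06),('lug',(232,212),.08)]: print(n,plane(C,uv,z).round(3))
for n,uv,z in [('jar',(281,235),.09),('reader',(231,237),.1),('stack',(261,192),.06),('lug',(283,188),.08)]: print(n,plane(S,uv,z).round(3))
a=cv2.resize(cv2.imread('pics/scene0.png')[180:300,180:360],None,fx=4.4,fy=4.4,interpolation=3)[:, :792]
cv2.imwrite('pics/c1.png',a)
E
```

```text
jar [[0.495 0.103 0.09 ]]
reader top [[0.607 0.161 0.1  ]]
stack [[ 0.622 -0.16   0.06 ]]
lug [[ 0.541 -0.127  0.08 ]]
jar [[0.483 0.104 0.09 ]]
reader [[0.607 0.156 0.1  ]]
stack [[ 0.6   -0.146  0.06 ]]
lug [[ 0.529 -0.156  0.08 ]]
```

View pics/c1.png

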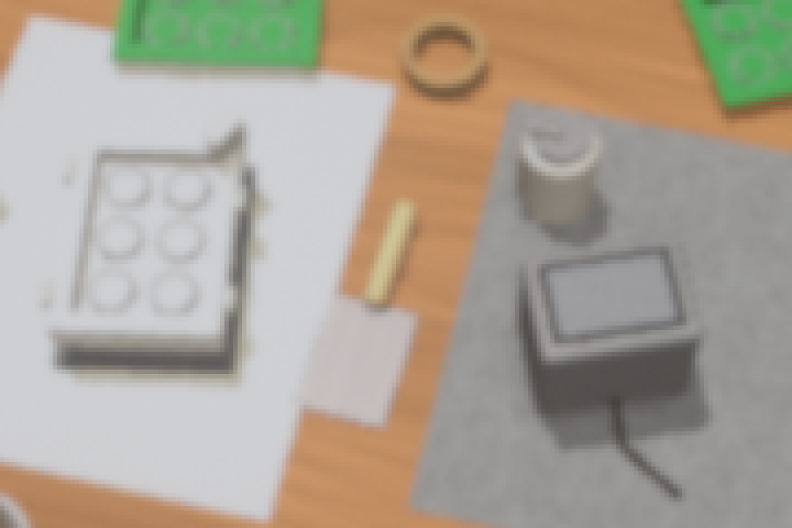

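The crop confirms it: the stack carries the white lug on its corner at crop (235,140). The jar at (560,150) has a dark nose bar at about (545,132), and the reader's glass is centred at (612,293). Moving over the stack for a wrist look, then over the jar.

```bash
python3 -m inch '[26,-17,-5,0,26,-17,-5,0,26,-17,-5,0,26,-17,-5,0,26,-17,-5,0,26,-17,-5,0,26,-17,-5,0,26,-17,-5,0,26,-17,-5,0,26,-17,-5,0]' 100 && python3 -m inch '[26,-17,-5,0,26,-17,-5,0,26,-17,-5,0,26,-17,-5,0,26,-17,-5,0,26,-17,-5,0,26,-17,-5,0,26,-17,-5,0,26,-17,-5,0,26,-17,-5,0,0,0,0,0,0,0,0,0]'
python3 - <<'E'
from h import *
s=manip.state(); np.savez('w1.npz',p=s['position'],q=s['ee_rot']); cv2.imwrite('pics/w1.png',manip.read_camera('wrist'))
E
```

```text
t: 1.1
position: [0.3814, -0.3898, 0.3136]
ee_rot: [-0.0, 0.991, 0.137, -0.0]
ft_force: [0.6, 0.8, 0.5]
width: 0.0884
grip_force: 0.0
t: 2.3
position: [0.5846, -0.1563, 0.3632]
ee_rot: [-0.0, 0.99, 0.138, -0.001]
ft_force: [-0.1, -0.2, -0.1]
width: 0.0882
grip_force: 0.0
```

View pics/w1.png

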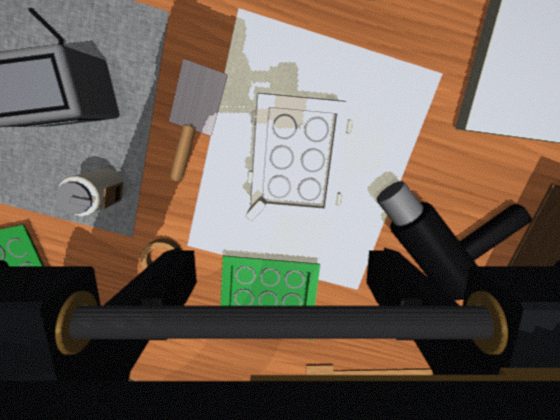

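Wrist picture: stack rim corners near (258,93), (345,100), (323,208); white lug at (257,205); jar at (80,197) with its label at (115,190); reader at the left edge. Now over the jar.

```bash
python3 -m inch '[-3,-28,0,0,-3,-28,0,0,-3,-28,0,0,-3,-28,0,0,-3,-28,0,0,-3,-28,0,0,-3,-28,0,0,-3,-28,0,0,-3,-28,0,0,-3,-28,0,0,0,0,0,0,0,0,0,0]'
python3 - <<'E'
from h import *
s=manip.state(); np.savez('w2.npz',p=s['position'],q=s['ee_rot']); im=manip.read_camera('wrist'); cv2.imwrite('pics/w2.png',im)
a=im[0:240,140:440]; b=cv2.imread('pics/w1.png')[80:230,225:370]
cv2.imwrite('pics/c2.png',cv2.resize(a,None,fx=2.5,fy=2.5,interpolation=3)); cv2.imwrite('pics/c3.png',cv2.resize(b,None,fx=4,fy=4,interpolation=3))
E
```

```text
t: 3.55
position: [0.4795, 0.1033, 0.3636]
ee_rot: [0.001, 0.991, 0.137, -0.0]
ft_force: [0.1, -0.8, -0.4]
width: 0.0881
grip_force: 0.0
```

View pics/c2.png

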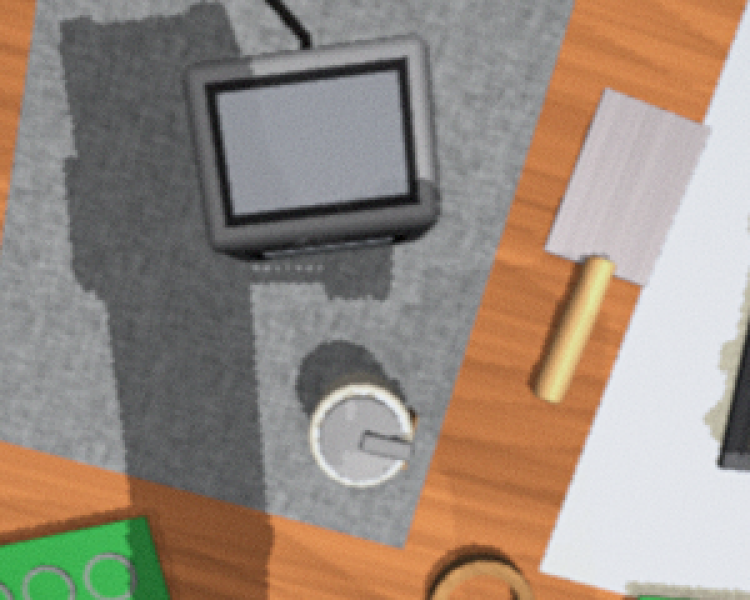

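View pics/c3.png

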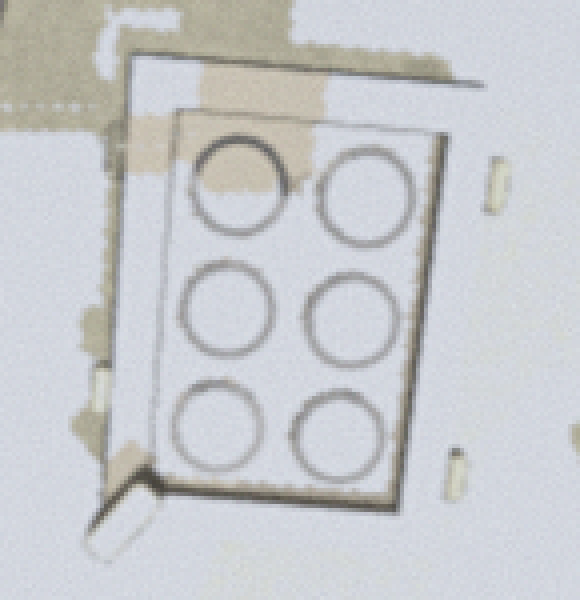

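Run:
```python
from h import *
def C(f): d=np.load(f); return cam('wrist',dict(position=d['p'],ee_rot=d['q']))
ang=lambda v: np.degrees(np.arctan2(v[1],v[0]))
W2=C('w2.npz'); f=lambda l: np.array(l)/2.5+[140,0]; g=lambda l: np.array(l)/4+[225,80]
G=plane(W2,f([(206,85),(408,60),(419,203),(228,226)]),.1); print('glass ctr',G.mean(0),'sides',[np.linalg.norm(G[i]-G[i-1]).round(3) for i in range(4)])
print('reader y dir (left edge->)',ang(G[0]-G[1]),ang(G[3]-G[2]),'x dir',ang(G[0]-G[3]),ang(G[1]-G[2]))
print('jar body top ctr',plane(W2,f([(362,436)]),.078), 'lid',plane(W2,f([(361,438)]),.086))
N=plane(W2,f([(362,439),(409,450)]),.092); print('nose',N,ang(N[1]-N[0]))
W1=C('w1.npz')
T=plane(W1,g([(130,52),(482,85),(105,490)]),.056);print('tray',T, 'x',ang(T[0]-T[2]),'y',ang(T[0]-T[1]),np.linalg.norm(T[0]-T[1]),np.linalg.norm(T[0]-T[2]))
D=plane(W1,g([(239,187),(365,193),(227,309),(352,319),(217,427),(338,436)]),.041); print('wells',D.mean(0),'x',ang(D[0]-D[4]),ang(D[1]-D[5]),'y',ang(D[0]-D[1]),ang(D[2]-D[3]),ang(D[4]-D[5]))
L=plane(W1,g([(150,475),(90,555),(160,490),(105,562)]),.088); print('lug top',L)
L=plane(W1,g([(155,487),(97,548)]),.088); print('lug ends',L,ang(L[1]-L[0]),L.mean(0))
```

```text
glass ctr [0.60998245 0.15786321 0.1       ] sides [np.float64(0.059), np.float64(0.089), np.float64(0.058), np.float64(0.089)]
reader y dir (left edge->) 112.07540006897993 112.18425201972639 x dir 22.754966390947196 21.85149880837251
jar body top ctr [[0.48575885 0.10006349 0.078     ]] lid [[0.48585078 0.1007324  0.086     ]]
nose [[0.48643586 0.1004439  0.092     ]
 [0.48751542 0.07583416 0.092     ]] -87.48820737772357
tray [[ 0.67909278 -0.09736488  0.056     ]
 [ 0.7006838  -0.20973125  0.056     ]
 [ 0.53575392 -0.12582376  0.056     ]] x 11.229621702295274 y 100.87672508303235 0.1144219108139909 0.1461367081912592
wells [ 0.61156928 -0.17212024  0.041     ] x 10.668749821514517 11.126369463356463 y 103.27889626184935 101.37598005267925 101.57924417231945
lug top [[ 0.55348364 -0.13948966  0.088     ]
 [ 0.52152153 -0.12734753  0.088     ]
 [ 0.54949118 -0.14395233  0.088     ]
 [ 0.52051959 -0.13276071  0.088     ]]
lug ends [[ 0.55002227 -0.14211135  0.088     ]
 [ 0.52452523 -0.12898768  0.088     ]] 152.7645043960284 [ 0.53727375 -0.13554952  0.088     ]
```

Reader yaw ≈ 22.2°, jar label now at −87.5°, so it needs +109.7°. I'll pre-turn the wrist to −87.5° while centring over the jar, and check joint 7.

```bash
cat >> h.py <<'E'
def yaw(s): x=q(s['ee_rot']).as_matrix()[:,0]; return np.degrees(np.arctan2(x[1],x[0]))
def to(P,s=None):
    s=s or manip.state(); return (q(s['ee_rot']).inv().apply(np.array(P)-s['position'])*1000).round(1)
E
python3 -c "
from h import *
s=manip.state();print(s['qpos'],yaw(s),to([.486,.1005,.2]))"
python3 -m inch '[0,0,0,8,0,0,0,8,0,0,0,8,0,0,0,8,0,0,0,8,0,0,0,8,0,0,0,8,0,0,0,7]'
python3 -c "
from h import *
s=manip.state();print(s['qpos'],yaw(s),to([.486,.1005,.2]))"
```

```text
[ 0.05155903  0.18623929 -0.40492227  1.80630296  0.08051304  1.1655077
 -1.67629484] 15.666267601809967 [  5.5   3.6 163.5]
t: 4.4
position: [0.4801, 0.1024, 0.3635]
ee_rot: [0.0, 0.915, -0.404, 0.0]
ft_force: [0.2, 0.4, 0.2]
width: 0.0881
grip_force: 0.0
[-0.05683198  0.17583517 -0.27913813  1.81156925  0.05322717  1.16183138
 -2.75657396] -47.709684714105485 [  5.3  -3.2 163.5]
```

```bash
python3 -m inch '[0,0,0,-8,3,-1,15,0,3,-1,30,0,0,0,30,0,0,0,30,0,0,0,30,0,0,0,30,0,0,0,30,0,0,0,20,0]' && python3 -c "
from h import *
s=manip.state();print(s['qpos'],yaw(s),to([.486,.1005,.070]));cv2.imwrite('pics/w3.png',manip.read_camera('wrist'))"
```

```text
t: 5.3
position: [0.4851, 0.0999, 0.1466]
ee_rot: [0.001, 0.942, -0.337, -0.001]
ft_force: [-0.4, -0.5, 0.6]
width: 0.0882
grip_force: 0.0
[-0.10913245  0.46394263 -0.22892801  2.01827112  0.16378096  0.67899375
 -2.70072431] -39.3730551227021 [ 0.3 -1.2 76.6]
```

View pics/w3.png

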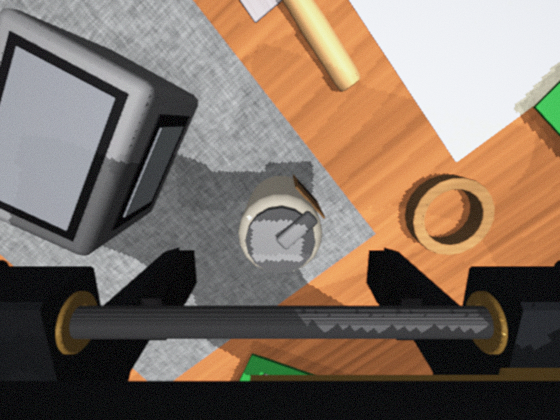

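The jar is centred between the fingers at about (281,237). The nose runs from (283,243) to (314,221) and the label is at (308,195). Refining the nose yaw and the axis from this closer view.

Run:
```python
from h import *
im=cv2.imread('pics/w3.png')
W=cam('wrist')
N=plane(W,[(284,243),(314,220)],.092); v=N[1]-N[0]; print(N, np.degrees(np.arctan2(v[1],v[0])))
print('lid',plane(W,[(278,240)],.086))
G=plane(W,[(17,37),(127,96),(83,254)],.1); v=G[1]-G[2]; u=G[0]-G[1]; print(v,np.degrees(np.arctan2(v[1],v[0])),np.degrees(np.arctan2(u[1],u[0])))
c=im[170:270,230:340]; cv2.imwrite('pics/c4.png',cv2.resize(c,None,fx=5.5,fy=5.5,interpolation=3))
```

```text
[[0.48382514 0.09770472 0.092     ]
 [0.48385951 0.07504115 0.092     ]] -89.91309445199856
lid [[0.48578155 0.10076448 0.086     ]]
[ 0.04254785 -0.08253184  0.        ] -62.727420773426196 22.17717998052497
```

View pics/c4.png

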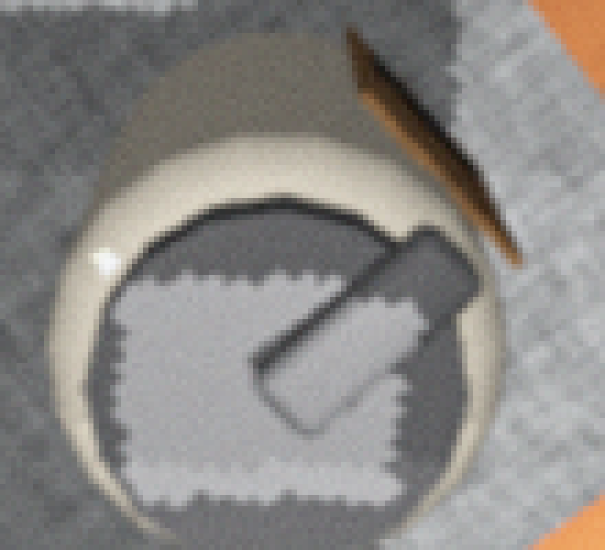

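Run:
```python
from h import *
W=cam('wrist'); f=lambda l:np.array(l)/5.5+[230,170]
a=lambda p:np.degrees(np.arctan2(p[1][1]-p[0][1],p[1][0]-p[0][0]))
print(a(plane(W,f([(312,432),(476,290)]),.092)),a(plane(W,f([(268,370),(432,235)]),.092)), 'end edges',a(plane(W,f([(262,370),(312,432)]),.092))-90,a(plane(W,f([(430,230),(478,285)]),.092))-90)
for z in(.05,.06,.065): print('label normal',a(plane(W,f([(362,92),(518,262)]),z))-90,)
```

```text
-86.23052590218063 -88.15953186224219 end edges 87.6020769576844 -268.5827538273642
label normal -266.89295836197346
label normal -266.89295836197346
label normal -266.89295836197346
```

Label at −87.5° confirmed, so turn 109.7°. Descending and gripping.

```bash
python3 -m inch '[0,-1,20,0,0,0,20,0,0,0,20,0,0,0,12,0,0,0,4,0,0,0,0,0]' && python3 -m inch '[0,0,0,0,0,0,0,0,0,0,0,0,0,0,0,0,0,0,0,0,0,0,0,0,0,0,0,0,0,0,0,0]' 55 20 && python3 -c "
from h import *
s=manip.state();print(s['qpos'],yaw(s),to([.486,.1005,.070]))"
```

```text
t: 5.95
position: [0.4864, 0.1026, 0.0728]
ee_rot: [0.0, 0.942, -0.336, -0.0]
ft_force: [-0.2, -1.0, -0.5]
width: 0.0883
grip_force: 0.0
t: 6.75
position: [0.4859, 0.1028, 0.0729]
ee_rot: [0.0, 0.942, -0.336, -0.0]
ft_force: [-1.7, -0.9, 6.1]
width: 0.0556
grip_force: 20.0
[-0.17212782  0.59597457 -0.15885616  2.04318661  0.18176677  0.51606572
 -2.71761668] -39.20736210851568 [1.5 1.7 2.9]
```

```bash
python3 -m inch '[0,0,0,-3,0,0,0,-6,0,0,0,-6,0,0,0,-6,0,0,0,-6,0,0,0,-6,0,0,0,-6,0,0,0,-6,0,0,0,-6,0,0,0,-6]' && python3 -m inch '[0,0,0,-6,0,0,0,-6,0,0,0,-6,0,0,0,-6,0,0,0,-6,0,0,0,-6,0,0,0,-6,0,0,0,-6,0,0,0,-4.7,0,0,0,0,0,0,0,0]' && python3 -c "
from h import *
s=manip.state();print(s['qpos'],yaw(s),s['moment'])"
```

```text
t: 7.75
position: [0.4865, 0.1032, 0.073]
ee_rot: [-0.0, 0.988, 0.157, 0.0]
ft_force: [-0.6, -0.9, 3.2]
width: 0.056
grip_force: 20.0
t: 8.85
position: [0.4867, 0.1034, 0.073]
ee_rot: [0.0, 0.817, 0.576, 0.001]
ft_force: [0.9, 0.6, 4.3]
width: 0.0557
grip_force: 20.0
[ 0.19674028  0.68521879 -0.63164063  2.02106614  0.66746615  0.64759988
 -1.22182833] 70.37633711618987 [-0.04551355 -0.18734959  0.02289513]
```

```bash
python3 -m inch '[0,0,0,0,0,0,0,0,0,0,0,0,0,0,0,0,0,0,0,0,0,0,-10,0,0,0,-20,0,0,0,-30,0,0,0,-30,0,0,0,-30,0,0,0,-30,0]' 100 && python3 -m inch '[0,0,-30,0,0,0,-30,0,0,0,-20,0,0,0,0,0,0,0,0,0]'
python3 - <<'E'
from h import *
s=manip.state(); np.savez('w5.npz',p=s['position'],q=s['ee_rot']); im=manip.read_camera('wrist'); cv2.imwrite('pics/w5.png',im); print(yaw(s))
# reader corners in this view to crop
P=proj(cam('wrist',s),[[.486,.1005,.085],[.61,.158,.1]]); print(P)
E
```

```text
t: 9.95
position: [0.4859, 0.1032, 0.2245]
ee_rot: [0.0, 0.817, 0.577, 0.0]
ft_force: [1.2, 0.5, -0.3]
width: 0.088
grip_force: 0.0
t: 10.45
position: [0.486, 0.103, 0.3029]
ee_rot: [0.0, 0.817, 0.577, 0.0]
ft_force: [-0.3, -0.4, -0.7]
width: 0.0883
grip_force: 0.0
70.50177688742978
[[281.65079121 191.19756409]
 [381.44624384  99.06473471]]
```

View pics/w5.png

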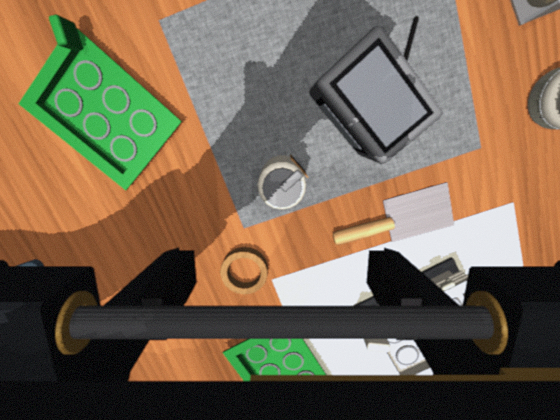

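The nose now runs from about (279,190) to (301,174), pointing at the reader, with the label at (297,165). Checking the angle numerically with line segments.

Run:
```python
from h import *
im=cv2.imread('pics/w5.png',0); d=np.load('w5.npz'); W=cam('wrist',dict(position=d['p'],ee_rot=d['q']))
def segs(x0,y0,x1,y1,z,k,mn):
    g=cv2.resize(im[y0:y1,x0:x1],None,fx=k,fy=k,interpolation=3)
    for l in cv2.createLineSegmentDetector().detect(g)[0][:,0]:
        p=np.array(l).reshape(2,2)/k+[x0,y0]; P=plane(W,p,z); v=P[1]-P[0]; L=np.linalg.norm(v)*1000
        if L>mn: print(p.round(1).tolist(),round(L),round(np.degrees(np.arctan2(v[1],v[0]))%180,1))
print('nose');segs(255,150,312,215,.092,4,11)
print('reader');segs(305,20,445,165,.1,2,40)
```

```text
nose
[[288.6, 161.9], [276.1, 161.9]] 13 160.5
[[258.8, 179.8], [258.8, 195.2]] 17 69.4
[[287.3, 206.9], [277.0, 206.9]] 11 160.6
[[291.1, 162.8], [277.3, 162.8]] 15 160.5
[[259.8, 184.8], [259.9, 195.5]] 12 69.6
reader
[[357.5, 119.2], [329.0, 83.6]] 44 112.6
[[433.3, 112.6], [385.1, 153.1]] 59 22.5
[[336.2, 84.0], [385.8, 146.9]] 80 112.4
[[385.9, 147.0], [426.9, 112.4]] 50 22.5
[[384.5, 153.2], [357.1, 118.6]] 46 112.3
[[377.0, 45.8], [336.3, 83.2]] 49 22.3
[[427.6, 112.8], [378.0, 44.9]] 82 112.5
[[351.0, 146.0], [307.4, 92.5]] 69 112.3
[[361.2, 147.5], [325.6, 103.7]] 57 112.5
[[329.3, 83.1], [378.5, 37.3]] 59 22.4
[[323.8, 105.5], [354.9, 143.9]] 50 112.3
```

Run:
```python
from h import *
im=cv2.imread('pics/w5.png'); d=np.load('w5.npz'); W=cam('wrist',dict(position=d['p'],ee_rot=d['q']))
x0,y0=262,145; k=6
g=cv2.resize(cv2.cvtColor(im,6)[y0:215,x0:318],None,fx=k,fy=k,interpolation=3); g=cv2.GaussianBlur(g,(0,0),2)
for l in cv2.createLineSegmentDetector(0,1.0).detect(g)[0][:,0]:
    p=np.array(l).reshape(2,2)/k+[x0,y0]; P=plane(W,p,.092); v=P[1]-P[0]; L=np.linalg.norm(v)*1000
    if L>5: print(p.round(1).tolist(),round(L),round(np.degrees(np.arctan2(v[1],v[0]))%180,1))
h=cv2.cvtColor(im,cv2.COLOR_BGR2HSV)[145:200,270:318]
m=((h[...,0]>5)&(h[...,0]<28)&(h[...,1]>80)).astype(np.uint8); ys,xs=np.nonzero(m); print(len(xs))
vx,vy,cx,cy=cv2.fitLine(np.c_[xs+270,ys+145].astype(np.float32),2,0,.01,.01).ravel(); P=plane(W,[(cx,cy),(cx+10*vx,cy+10*vy)],.05); v=P[1]-P[0]; print('label',cx,cy,P[0],np.degrees(np.arctan2(v[1],v[0]))%180)
cv2.imwrite('pics/c6.png',cv2.resize(im[20:220,250:450],None,fx=3,fy=3,interpolation=3))
```

```text
[[281.9, 166.7], [294.7, 171.5]] 15 140.2
[[274.2, 168.8], [282.5, 167.6]] 9 168.9
[[265.6, 175.5], [274.6, 168.6]] 12 17.8
[[280.7, 188.3], [276.1, 189.1]] 5 171.3
[[272.9, 208.4], [289.1, 209.3]] 18 157.1
[[276.7, 191.2], [272.3, 194.4]] 6 16.5
[[296.2, 171.9], [286.3, 180.5]] 14 22.0
[[301.4, 178.0], [300.7, 182.7]] 5 62.3
[[262.3, 185.6], [265.8, 175.1]] 12 51.6
[[289.3, 209.0], [301.9, 199.9]] 17 17.4
[[265.0, 203.0], [273.4, 208.1]] 11 127.9
[[305.5, 193.7], [304.7, 177.2]] 18 74.6
[[262.9, 194.1], [262.9, 187.2]] 8 69.8
[[288.1, 161.9], [276.1, 161.9]] 13 160.5
[[272.0, 163.4], [263.1, 170.1]] 12 17.3
[[301.3, 199.8], [303.5, 194.0]] 7 51.2
[[286.4, 162.9], [272.7, 162.9]] 15 160.9
[[265.3, 197.9], [263.5, 193.6]] 5 92.8
[[301.9, 182.1], [301.9, 186.8]] 5 72.1
[[298.3, 167.8], [291.9, 164.2]] 8 131.2
[[303.9, 195.7], [304.1, 190.9]] 5 69.0
[[285.8, 206.9], [280.6, 206.9]] 6 160.9
[[300.6, 168.3], [297.3, 164.5]] 6 111.9
[[299.9, 192.8], [299.9, 197.4]] 5 71.4
57
label 298.33334 165.78947 [0.51272367 0.1159177  0.05      ] 111.403537485125
```

Label and nose now at 21.5–22.0° against the reader's 22.4°: square, and the jar is released. 

Tray pose from two agreeing fits: yaw ≈ 11°, centre (0.612,−0.172), lug (0.536,−0.135). The white-lugged stack is the one on the white sheet; both green-lugged trays are the decoys. Moving above the lug with tool yaw −26°, so the closing line is 64°.

```bash
python3 -m inch '[-21,12.7,0,0,-21,12.7,0,0,-21,12.7,0,0,-21,12.7,0,0,-21,12.7,0,0,-21,12.7,0,0,-21,12.7,0,0,-21,12.7,0,0,-21,12.7,0,0,-21,12.7,0,0]' 45 5 && python3 -m inch '[0,0,5,8,0,0,10,8,0,0,10,8,0,0,10,8,0,0,10,8,0,0,10,8,0,0,10,8,0,0,10,8,0,0,10,8,0,0,10,8,0,0,5,8,0,0,0,8.4]' && python3 -c "
from h import *
s=manip.state();print(s['qpos'],yaw(s),to([.536,-.135,.089],s)); C=cam('wrist',s)
im=manip.read_camera('wrist');cv2.imwrite('pics/w7.png',im);print(proj(C,[[.5355,-.1345,.088],[.612,-.1716,.041]]))
np.savez('w7.npz',p=s['position'],q=s['ee_rot'])"
```

```text
t: 11.5
position: [0.5351, -0.138, 0.3012]
ee_rot: [-0.001, 0.817, 0.577, -0.001]
ft_force: [0.3, -0.1, -0.3]
width: 0.0397
grip_force: 0.0
t: 12.7
position: [0.5342, -0.1369, 0.2004]
ee_rot: [0.0, 0.974, -0.227, -0.002]
ft_force: [-0.4, 0.3, 0.5]
width: 0.0395
grip_force: 0.0
[ 0.45817334  0.48029736 -0.37427475  1.83649106  0.2221439   0.87041345
 -2.05059548] -26.20969130438297 [  1.3  -2.6 111.4]
[[278.27478037 215.6148581 ]
 [277.88409663 103.91969894]]
```

Run:
```python
from h import *
im=cv2.imread('pics/w7.png',0); d=np.load('w7.npz'); W=cam('wrist',dict(position=d['p'],ee_rot=d['q']))
x0,y0,k=245,170,3
g=cv2.resize(im[y0:255,x0:315],None,fx=k,fy=k,interpolation=3)
for l in cv2.createLineSegmentDetector().detect(g)[0][:,0]:
    p=np.array(l).reshape(2,2)/k+[x0,y0]; P=plane(W,p,.088); v=P[1]-P[0]; L=np.linalg.norm(v)*1000
    if L>8: print(p.round(1).tolist(),round(L),round(np.degrees(np.arctan2(v[1],v[0]))%180,1),'tool-y mm',[to(a,dict(position=d['p'],ee_rot=d['q']))[1] for a in P])
c=cv2.HoughCircles(cv2.GaussianBlur(im,(0,0),1),cv2.HOUGH_GRADIENT,1,25,param1=60,param2=18,minRadius=13,maxRadius=24)
if c is not None:
    c=c[0]; P=plane(W,c[:,:2],.041); [print(a.round(),b.round(4)) for a,b in zip(c,P) if np.hypot(*(b[:2]-[.612,-.172]))<.07]
```

```text
[[262.5, 170.2], [277.9, 190.0]] 19 11.0 tool-y mm [np.float64(-14.6), np.float64(-3.0)]
[[289.4, 179.8], [277.7, 177.6]] 9 53.1 tool-y mm [np.float64(5.7), np.float64(-3.2)]
[[314.4, 175.5], [285.3, 196.7]] 27 100.7 tool-y mm [np.float64(24.6), np.float64(2.6)]
[[274.2, 189.4], [259.9, 170.9]] 18 10.7 tool-y mm [np.float64(-5.9), np.float64(-16.6)]
[[286.3, 192.3], [314.9, 171.3]] 27 101.0 tool-y mm [np.float64(3.4), np.float64(24.8)]
[[270.5, 230.2], [270.2, 203.1]] 22 153.9 tool-y mm [np.float64(-9.0), np.float64(-9.0)]
[[286.5, 209.8], [286.2, 221.5]] 10 152.2 tool-y mm [np.float64(3.6), np.float64(3.4)]
[[286.4, 221.8], [285.9, 232.3]] 9 151.3 tool-y mm [np.float64(3.6), np.float64(3.2)]
[[283.1, 234.1], [272.7, 233.6]] 8 60.3 tool-y mm [np.float64(1.0), np.float64(-7.2)]
[[285.9, 196.4], [286.5, 209.4]] 10 156.4 tool-y mm [np.float64(3.1), np.float64(3.6)]
[[314.5, 196.4], [292.9, 211.8]] 21 100.6 tool-y mm [np.float64(25.1), np.float64(8.6)]
[[283.7, 230.2], [283.8, 219.4]] 9 153.6 tool-y mm [np.float64(1.5), np.float64(1.5)]
[298.  88.  21.] [ 0.6161 -0.1929  0.041 ]
[328. 128.  20.] [ 0.5748 -0.2013  0.041 ]
[258. 120.  17.] [ 0.6076 -0.1498  0.041 ]
[228.  78.  19.] [ 0.6491 -0.1432  0.041 ]
[268.  40.  21.] [ 0.6588 -0.1863  0.041 ]
[286. 160.  15.] [ 0.5665 -0.1577  0.041 ]
```

Lug edges sit at tool y −9.0 and +3.4 mm, so its centre is −2.8 mm and its direction 154°, matching the model. Descend and pinch lightly (5 N) so the tray can pivot in the pads.

```bash
python3 -m inch '[1,-2.8,10,0,0,0,20,0,0,0,20,0,0,0,20,0,0,0,20,0,0,0,13,0,0,0,7,0,0,0,0,0,0,0,0,0]' && python3 -c "
from h import *
s=manip.state();print(yaw(s),to([.536,-.135,.089],s))" && python3 -m inch '[0,0,0,0,0,0,0,0,0,0,0,0,0,0,0,0,0,0,0,0,0,0,0,0]' 5 5
```

```text
t: 13.65
position: [0.5383, -0.1351, 0.0931]
ee_rot: [-0.0, 0.975, -0.224, 0.0]
ft_force: [0.7, 0.4, 0.6]
width: 0.0399
grip_force: 0.0
-25.855441801640566 [-2.1  0.9  4.1]
t: 14.25
position: [0.538, -0.1353, 0.093]
ee_rot: [0.0, 0.975, -0.224, 0.0]
ft_force: [-1.4, -0.3, 5.0]
width: 0.0118
grip_force: 5.0
```

Gripped, width 11.8 mm. Peeling along the arc about the far corner, in halves with a force check.

```bash
python3 -m inch '[0.8,0,-4.6,0,0.8,0,-4.6,0,1,0,-4.5,0,1,0,-4.5,0,1.2,0,-4.5,0,1.2,0,-4.5,0,0,0,0,0]'
python3 - <<'E'
from h import *
s=manip.state();print(s['moment'],s['ft_force'])
for n in('scene','side'): cv2.imwrite(f'pics/{n}8.png',manip.read_camera(n))
cv2.imwrite('pics/w8.png',manip.read_camera('wrist'));np.savez('w8.npz',p=s['position'],q=s['ee_rot'])
im=cv2.imread('pics/w8.png',0); W=cam('wrist',s)
c=cv2.HoughCircles(cv2.GaussianBlur(im,(0,0),1),cv2.HOUGH_GRADIENT,1,25,param1=60,param2=18,minRadius=11,maxRadius=26)
print(c[0].round() if c is not None else None)
E
```

```text
t: 14.95
position: [0.5438, -0.1378, 0.1206]
ee_rot: [-0.0, 0.975, -0.224, 0.001]
ft_force: [-0.4, 0.4, -1.3]
width: 0.0122
grip_force: 5.0
[0.34331685 0.07984904 0.0806119 ] [-0.3819699   0.35618617 -1.28788119]
[[294. 196.  24.]
 [312.  88.  25.]
 [356. 150.  24.]
 [202.  76.  25.]
 [248. 138.  25.]
 [266.  26.  25.]]
```

```bash
cat >> h.py <<'E'
def W_(f): d=np.load(f); return dict(position=d['p'],ee_rot=d['q'])
_g=plane(cam('wrist',W_('w1.npz')),np.array([(239,187),(365,193),(227,309),(352,319),(217,427),(338,436)])/4+[225,80],.041)
SX=np.linalg.norm((_g[0]+_g[1]-_g[4]-_g[5])[:2])/4; SY=np.linalg.norm((_g[0]+_g[2]+_g[4]-_g[1]-_g[3]-_g[5])[:2])/3
M=np.array([[i*SX,j*SY,0] for i in(1,0,-1) for j in(.5,-.5)])   # wells, tray frame at floor
def tray(im,s,circ=None):
    """tray pose from the 6 wells; returns R (tray->world), floor centre"""
    K,Rm,o=cam('wrist',s)
    c=cv2.HoughCircles(cv2.GaussianBlur(im,(0,0),1),cv2.HOUGH_GRADIENT,1,25,param1=60,param2=18,minRadius=11,maxRadius=30)[0][:,:2]
    best=None
    y=q(s['ee_rot']).as_matrix()[:,0]; y0=np.arctan2(y[1],y[0])+np.radians(36.87)  # tray yaw given the pinch
    for th in np.arange(-.2,.7,.05):
        Rt=(R.from_rotvec(th*np.array([-np.sin(y0-.6435),np.cos(y0-.6435),0]))*R.from_euler('z',y0)).as_matrix()
        ctr=np.array(s['position'])+Rt@[.068,-.051,-.044]
        P=proj((K,Rm,o),ctr+M@Rt.T); D=np.linalg.norm(P[:,None]-c[None],axis=2); e=D.min(1).sum()
        if best is None or e<best[0]: best=(e,th,D.argmin(1),Rt,ctr)
    e,th,ix,Rt,ctr=best; print('circles',len(c),'match err px',round(e/6,1),'guess th',round(th,2),ix)
    Rc=Rm.T@Rt; rv=cv2.Rodrigues(Rc)[0]; tv=(Rm.T@(ctr-o)).reshape(3,1)
    ok,rv,tv=cv2.solvePnP(M,c[ix].astype(float),K,None,rv,tv,True)
    Rw=Rm@cv2.Rodrigues(rv)[0]; cw=o+Rm@tv.ravel()
    far=cw+Rw@[.08,-.06,.012]; grip=cw+Rw@[-.068,.051,.031]
    v=Rw@np.array([.8,-.6,0]); print('tilt grip-up deg',np.degrees(np.arcsin(-v[2])).round(1),'roll',np.degrees(np.arcsin((Rw@[.6,.8,0])[2])).round(1),'yaw',np.degrees(np.arctan2(Rw[1,0],Rw[0,0])).round(1),'floor ctr',cw.round(4),'far',far.round(4),'grip',grip.round(4))
    return Rw,cw
E
python3 - <<'E'
from h import *
print(SX,SY)
for f in('w7','w8'): tray(cv2.imread(f'pics/{f}.png',0),W_(f+'.npz'))
E
```

```text
0.04238437087091755 0.0438630479711844
circles 10 match err px 26.6 guess th 0.2 [4 3 2 1 5 0]
tilt grip-up deg 8.2 roll -0.5 yaw 10.7 floor ctr [ 0.6122 -0.1717  0.0392] far [ 0.7024 -0.2164  0.0367] grip [ 0.541 -0.136  0.082]
circles 8 match err px 4.5 guess th 0.2 [4 5 2 3 1 0]
tilt grip-up deg 5.0 roll -5.5 yaw 12.3 floor ctr [ 0.6124 -0.1687  0.056 ] far [ 0.7043 -0.2097  0.0593] grip [ 0.5391 -0.1318  0.0941]
```

Run:
```python
from h import *
for f in('w7','w8'):
    im=cv2.imread(f'pics/{f}.png',0); k=3
    g=cv2.GaussianBlur(cv2.resize(im[:260],None,fx=k,fy=k,interpolation=3),(0,0),2)
    out=[]
    for blk in(31,61,101):
      for C in(2,4,7):
        b=cv2.adaptiveThreshold(g,255,0,1,blk,C)
        for c in cv2.findContours(b,cv2.RETR_LIST,cv2.CHAIN_APPROX_NONE)[0]:
            if len(c)<60: continue
            (x,y),(a,d),_=cv2.fitEllipse(c); A=cv2.contourArea(c)
            if 11*k<a/2<27*k and d/a<1.35 and abs(A/(np.pi*a*d/4)-1)<.06: out.append((x/k,y/k,a/2/k,d/2/k))
    print(f); print(np.array(sorted(out)).round(1))
```

```text
w7
[[226.   78.4  16.3  18. ]
 [226.   78.4  16.4  18.1]
 [226.   78.4  16.5  18.3]
 [226.2  78.5  16.5  18.1]
 [226.2  78.5  16.3  18. ]
 [226.2  78.5  16.6  18.3]
 [226.2  78.5  16.9  18.6]
 [226.2  78.5  16.8  18.4]
 [226.3  78.5  17.   18.7]
 [226.5  78.6  20.6  22.6]
 [226.5  78.6  20.7  22.7]
 [226.5  78.6  20.5  22.5]
 [226.6  78.6  20.8  22.7]
 [226.6  78.6  20.9  22.8]
 [226.7  78.6  21.   22.9]
 [226.7  78.7  20.8  22.7]
 [226.7  78.7  21.   22.8]
 [226.7  78.7  21.1  22.9]
 [257.7 121.2  15.8  16.8]
 [257.7 121.   15.9  16.9]
 [257.7 120.6  19.8  20.7]
 [257.7 120.6  19.9  20.8]
 [257.7 121.2  15.9  16.9]
 [257.7 121.   16.   17. ]
 [257.7 120.7  20.   21. ]
 [257.7 121.2  16.   17. ]
 [257.7 121.   15.8  16.8]
 [257.7 120.9  16.3  17.2]
 [257.7 120.9  16.2  17. ]
 [257.7 120.9  16.4  17.3]
 [257.8 120.7  19.9  21.2]
 [258.  121.3  19.8  22.5]
 [258.  121.7  19.9  23.1]
 [268.3  43.3  21.7  24.2]
 [268.3  43.3  21.6  24.1]
 [268.3  43.5  21.6  24.2]
 [268.3  43.5  21.5  24.1]
 [268.3  43.3  21.4  24. ]
 [268.3  43.5  21.4  24. ]
 [268.3  43.1  21.3  23.9]
 [268.3  43.1  21
[... 1879 characters left out ...]
249.2 138.1  25.1  25.7]
 [294.1 197.1  24.4  24.4]
 [294.1 197.1  24.4  24.5]
 [294.2 197.1  24.5  24.7]
 [294.2 197.2  23.9  24.1]
 [294.2 197.4  23.7  24. ]
 [294.2 197.2  24.   24.3]
 [294.5 197.7  23.8  24. ]
 [311.6  88.9  25.   26.2]
 [311.6  88.9  25.6  26.8]
 [311.6  88.9  25.1  26.3]
 [311.6  88.9  24.9  26.2]
 [311.6  88.9  25.5  26.7]
 [311.6  88.9  25.4  26.6]
 [311.6  88.8  24.9  26.1]
 [311.7  88.8  24.7  25.9]
 [311.7  88.8  24.8  26. ]
 [355.5 150.2  24.8  26.1]
 [355.5 150.2  24.7  25.9]
 [355.7 149.9  24.3  25. ]
 [355.7 149.9  24.2  24.9]
 [355.7 150.   24.4  25.1]
 [355.7 150.1  24.7  25.5]
 [355.9 149.8  24.2  24.9]
 [355.9 149.8  24.   24.8]
 [356.  148.7  22.7  25. ]]
```

```bash
cat >> h.py <<'E'
def wells(im,k=3):
    g=cv2.GaussianBlur(cv2.resize(im[:270],None,fx=k,fy=k,interpolation=3),(0,0),2); cl=[]
    for blk in(31,61,101):
        b=cv2.adaptiveThreshold(g,255,0,1,blk,4)
        for c in cv2.findContours(b,cv2.RETR_LIST,cv2.CHAIN_APPROX_NONE)[0]:
            if len(c)<60: continue
            (x,y),(a,d),_=cv2.fitEllipse(c)
            if 11*k<a/2<27.5*k and d/a<1.5 and abs(cv2.contourArea(c)/(np.pi*a*d/4)-1)<.06:
                for l in cl:
                    if np.hypot(l[0][0]-x/k,l[0][1]-y/k)<6: l.append((x/k,y/k)); break
                else: cl.append([(x/k,y/k)])
    return np.array([np.median(l,0) for l in cl if len(l)>1])
def tray(im,s):
    K,Rm,o=cam('wrist',s); c=wells(im); X=q(s['ee_rot']).as_matrix()[:,0]; y0=np.arctan2(X[1],X[0])+np.radians(36.87); best=None
    for th in np.arange(-.2,.7,.05):
        a=y0-.6435; Rt=(R.from_rotvec(th*np.array([-np.sin(a),np.cos(a),0]))*R.from_euler('z',y0)).as_matrix()
        ctr=np.array(s['position'])+Rt@[.068,-.051,-.044]
        D=np.linalg.norm(proj((K,Rm,o),ctr+M@Rt.T)[:,None]-c[None],axis=2); ix=D.argmin(1); e=D.min(1)
        ok=np.array([ix[i] not in [ix[j] for j in range(6) if j!=i and e[j]<e[i]] for i in range(6)])&(e<40)
        sc=np.where(ok,e,60).sum()
        if best is None or sc<best[0]: best=(sc,ix,ok,Rt,ctr)
    sc,ix,ok,Rt,ctr=best
    r,rv,tv=cv2.solvePnP(M[ok],c[ix[ok]].astype(float),K,None,cv2.Rodrigues(Rm.T@Rt)[0],(Rm.T@(ctr-o)).reshape(3,1),True)
    res=cv2.projectPoints(M[ok],rv,tv,K,None)[0][:,0]-c[ix[ok]]
    Rw=Rm@cv2.Rodrigues(rv)[0]; cw=o+Rm@tv.ravel(); v=Rw@[.8,-.6,0]
    print('n',ok.sum(),'res px',np.abs(res).max().round(2),'tilt(grip up)',np.degrees(np.arcsin(-v[2])).round(1),'roll',np.degrees(np.arcsin((Rw@[.6,.8,0])[2])).round(1),'yaw',np.degrees(np.arctan2(Rw[1,0],Rw[0,0])).round(1),'floor',cw.round(4),'far',(cw+Rw@[.08,-.06,.012]).round(4),'grip',(cw+Rw@[-.068,.051,.031]).round(4))
    return Rw,cw
_c=np.array([(226.4,78.5),(268.4,43),(257.7,121),(299.1,87.8),(287.1,160.4),(328,129.4)]); _g=plane(cam('wrist',W_('w7.npz')),_c,.041)
SX=np.linalg.norm((_g[0]+_g[1]-_g[4]-_g[5])[:2])/4; SY=np.linalg.norm((_g[0]+_g[2]+_g[4]-_g[1]-_g[3]-_g[5])[:2])/3
M=np.array([[i*SX,j*SY,0] for i in(1,0,-1) for j in(.5,-.5)])
E
python3 - <<'E'
from h import *
print(SX,SY)
for f in('w7','w8'): tray(cv2.imread(f'pics/{f}.png',0),W_(f+'.npz'))
E
```

```text
0.04238950510157512 0.04431788137336919
n 6 res px 0.14 tilt(grip up) 0.4 roll -0.9 yaw 10.8 floor [ 0.6114 -0.1716  0.0415] far [ 0.7014 -0.2154  0.0529] grip [ 0.5354 -0.1339  0.073 ]
n 5 res px 0.12 tilt(grip up) 9.1 roll 0.3 yaw 11.9 floor [ 0.6125 -0.1697  0.0577] far [ 0.7034 -0.2127  0.0538] grip [ 0.5409 -0.1361  0.1017]
```

Precise now: tilt 9.1°, far corner still at z 0.054 on the stack, exactly as wanted. Continuing the arc to about 0.35 rad.

```bash
python3 -m inch '[1.4,0,-4.4,0,1.5,0,-4.4,0,1.6,0,-4.4,0,1.7,0,-4.4,0,1.9,0,-4.3,0,1.9,0,-4.2,0,2.1,0,-4.2,0,2.1,0,-4.1,0,0,0,0,0,0,0,0,0]'
python3 - <<'E'
from h import *
s=manip.state();im=manip.read_camera('wrist');cv2.imwrite('pics/w9.png',im);np.savez('w9.npz',p=s['position'],q=s['ee_rot']); tray(cv2.cvtColor(im,6),s)
E
```

```text
t: 16.1
position: [0.5563, -0.144, 0.1544]
ee_rot: [0.0, 0.975, -0.224, 0.0]
ft_force: [1.1, -0.8, 0.0]
width: 0.012
grip_force: 5.0
n 6 res px 0.14 tilt(grip up) 20.9 roll -0.5 yaw 12.9 floor [ 0.6143 -0.1717  0.0768] far [ 0.7022 -0.2143  0.0523] grip [ 0.553  -0.1416  0.1361]
```

Tilt 20.9° and the far corner is still down on the stack, so it is free. Firming the grip, lifting clear, and finding a free table spot to level it (the tool can't tilt, so I'll level by a touch-down).

```bash
python3 -m inch '[0,0,0,0,0,0,0,0,0,0,0,0,0,0,-3,0,0,0,-8,0,0,0,-15,0,0,0,-25,0,0,0,-25,0,0,0,-25,0,0,0,-25,0,0,0,-20,0,0,0,0,0]' 5 40
python3 - <<'E'
from h import *
s=manip.state();im=manip.read_camera('wrist');cv2.imwrite('pics/w10.png',im);np.savez('w10.npz',p=s['position'],q=s['ee_rot']); print(s['qpos']); tray(cv2.cvtColor(im,6),s)
C=cam('scene')
for uv in[(430,170),(430,210),(470,190),(389,190),(420,275),(378,215),(338,185),(375,172),(430,130),(495,190),(375,300),(281,192)]: print(uv,plane(C,uv,0)[0,:2].round(3))
E
```

```text
t: 17.35
position: [0.5578, -0.1441, 0.3044]
ee_rot: [0.0, 0.975, -0.224, 0.003]
ft_force: [0.1, -0.3, -2.0]
width: 0.0118
grip_force: 40.0
[ 0.47972099  0.39573282 -0.39966351  1.68294969  0.17085336  1.09067463
 -1.99323629]
n 6 res px 0.16 tilt(grip up) 20.7 roll -0.3 yaw 12.9 floor [ 0.6162 -0.1718  0.2269] far [ 0.7042 -0.2143  0.2028] grip [ 0.5545 -0.1418  0.2859]
(430, 170) [0.169 0.493]
(430, 210) [0.34 0.5 ]
(470, 190) [0.226 0.632]
(389, 190) [0.289 0.358]
(420, 275) [0.585 0.479]
(378, 215) [0.399 0.331]
(338, 185) [0.307 0.182]
(375, 172) [0.222 0.302]
(430, 130) [-0.026  0.486]
(495, 190) [0.207 0.716]
(375, 300) [0.695 0.353]
(281, 192) [ 0.381 -0.006]
```

Held firmly, still at 20.7°. A free spot is around (0.38, 0.50) on bare table. Turning to yaw 30° and carrying there.

```bash
python3 -m inch '[0,0,0,-3,0,0,0,-7,0,0,0,-8,0,0,0,-8,0,0,0,-8,0,0,0,-8,0,0,0,-7,0,0,0,-5,0,0,0,-2,0,0,0,0]' && python3 -m inch '[2,-12,0,0,3,-24,0,0,4,-32,0,0,4,-32,0,0,4,-32,0,0,4,-32,0,0,4,-32,0,0,4,-32,0,0,4,-32,0,0,4,-32,0,0,4,-32,0,0,4,-32,0,0]' && python3 -m inch '[4,-32,0,0,4,-32,0,0,4,-32,0,0,4,-32,0,0,4,-32,0,0,4,-32,0,0,4,-32,0,0,4,-32,0,0,3,-20,0,0,2,-12,0,0,0,0,0,0,0,0,0,0]'
python3 - <<'E'
from h import *
s=manip.state();im=manip.read_camera('wrist');cv2.imwrite('pics/w11.png',im);np.savez('w11.npz',p=s['position'],q=s['ee_rot']); print(yaw(s),s['qpos']); tray(cv2.cvtColor(im,6),s)
cv2.imwrite('pics/scene11.png',manip.read_camera('scene'))
E
```

```text
t: 18.4
position: [0.5553, -0.144, 0.2991]
ee_rot: [-0.001, 0.966, 0.26, -0.001]
ft_force: [0.3, 0.4, -1.0]
width: 0.0116
grip_force: 40.0
t: 19.6
position: [0.4148, 0.1881, 0.3001]
ee_rot: [0.0, 0.966, 0.26, -0.0]
ft_force: [0.5, -0.2, -0.5]
width: 0.0118
grip_force: 40.0
t: 20.8
position: [0.3042, 0.4534, 0.3]
ee_rot: [0.001, 0.966, 0.259, -0.0]
ft_force: [0.0, 0.2, -1.6]
width: 0.0117
grip_force: 40.0
30.06590349837727 [-0.4217061   0.4450276  -0.84059446  1.74042147  0.36460638  1.12152906
 -2.42187539]
n 6 res px 0.08 tilt(grip up) 20.9 roll -0.6 yaw 68.8 floor [0.3601 0.4858 0.2218] far [0.4447 0.5348 0.1974] grip [0.3008 0.452  0.2811]
```

View pics/scene11.png

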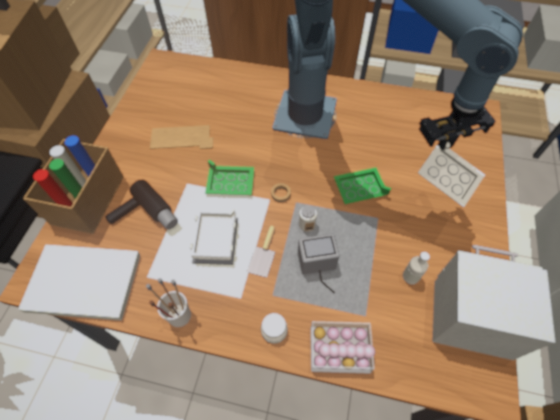

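The tray is held over bare table, the stack still stands at (215,238), and the jar at (307,217) faces the reader. Lowering to far-corner touch.

```bash
python3 -m inch '[0,0,15,0,0,0,25,0,0,0,25,0,0,0,25,0,0,0,25,0,0,0,25,0,0,0,20,0,0,0,13,0,0,0,6,0,0,0,4,0,0,0,0,0]'
python3 - <<'E'
from h import *
s=manip.state();im=manip.read_camera('wrist'); Rw,c=tray(cv2.cvtColor(im,6),s); print('tub far bottom',(c+Rw@[.068,-.048,-.003]),s['ft_force'])
E
```

```text
t: 22.0
position: [0.3041, 0.4544, 0.1174]
ee_rot: [-0.0, 0.966, 0.26, 0.0]
ft_force: [0.0, -0.2, -1.2]
width: 0.0116
grip_force: 40.0
n 6 res px 0.15 tilt(grip up) 20.7 roll -0.4 yaw 68.8 floor [0.36   0.4869 0.0392] far [0.4446 0.5359 0.015 ] grip [0.3005 0.4528 0.0983]
tub far bottom [0.4252202  0.52737334 0.00688954] [ 0.02162028 -0.17715429 -1.2375908 ]
```

```bash
python3 -m inch '[0,0,3,0,0,0,3,0,0,0,1,0,0,0,0,0]' && python3 -m inch '[0,0,0,0,0,0,0,0,-2,0,3.5,0,-2,0,3.5,0,-2,0,3.5,0,-2,0,3.5,0,-1.6,0,3.5,0,-1.6,0,3.5,0,-1.5,0,3.5,0,-1.5,0,3.5,0,0,0,0,0,0,0,0,0]' 5 5
python3 - <<'E'
from h import *
s=manip.state();im=manip.read_camera('wrist'); Rw,c=tray(cv2.cvtColor(im,6),s); print('tub far bottom',(c+Rw@[.068,-.048,-.003]),s['ft_force'])
E
```

```text
t: 22.45
position: [0.304, 0.4543, 0.1103]
ee_rot: [0.0, 0.966, 0.26, 0.0]
ft_force: [0.1, 0.5, -1.1]
width: 0.0118
grip_force: 40.0
t: 23.65
position: [0.2918, 0.4471, 0.0822]
ee_rot: [0.0, 0.966, 0.26, -0.0]
ft_force: [0.2, 0.3, -0.2]
width: 0.0122
grip_force: 5.0
n 5 res px 0.05 tilt(grip up) 9.1 roll -0.3 yaw 67.3 floor [0.3568 0.485  0.0178] far [0.4438 0.5355 0.0138] grip [0.2884 0.4455 0.0618]
tub far bottom [0.42625267 0.5280379  0.00159368] [ 0.23356884  0.27649614 -0.23374019]
```

```bash
python3 -m inch '[-1.2,0,3.5,0,-1.1,0,3.5,0,-1,0,3.5,0,-1,0,3.5,0,-0.9,0,3.5,0,-0.8,0,3.5,0,-0.8,0,3,0,-0.7,0,2.5,0,0,0,1,0,0,0,0,0,0,0,0,0]'
python3 - <<'E'
from h import *
s=manip.state();im=manip.read_camera('wrist'); cv2.imwrite('pics/w13.png',im); np.savez('w13.npz',p=s['position'],q=s['ee_rot']); Rw,c=tray(cv2.cvtColor(im,6),s); print('tub far bottom',(c+Rw@[.068,-.048,-.003]),s['ft_force'])
E
```

```text
t: 24.8
position: [0.2853, 0.4435, 0.0549]
ee_rot: [-0.0, 0.966, 0.26, 0.0]
ft_force: [-0.3, -0.3, 2.2]
width: 0.0119
grip_force: 5.0
n 3 res px 0.0 tilt(grip up) -0.3 roll -0.5 yaw 67.0 floor [0.3563 0.4848 0.0046] far [0.4427 0.5351 0.0171] grip [0.2825 0.4423 0.0352]
tub far bottom [0.42706823 0.52868688 0.00202275] [-0.34960459 -0.30972036  2.17251341]
```

Flat on the table (tilt −0.3°, light contact 2.2 N). Firm grip and lift.

```bash
python3 -m inch '[0,0,0,0,0,0,0,0,0,0,0,0,0,0,0,0,0,0,-3,0,0,0,-8,0,0,0,-15,0,0,0,-25,0,0,0,-30,0,0,0,-30,0,0,0,-25,0,0,0,-15,0]' 5 45 && python3 -m inch '[0,0,-25,0,0,0,-25,0,0,0,-25,0,0,0,-15,0,0,0,-5,0,0,0,0,0,0,0,0,0]'
python3 - <<'E'
from h import *
s=manip.state();im=manip.read_camera('wrist'); cv2.imwrite('pics/w14.png',im); np.savez('w14.npz',p=s['position'],q=s['ee_rot']); Rw,c=tray(cv2.cvtColor(im,6),s); 
ctr=c+Rw@[0,0,0]; print(yaw(s),s['ft_force'],'centre rel tool mm',to(c,s), 'reach target shift',q(s['ee_rot']).inv().apply(np.array([.61,.158,.183])-c)*1000)
E
```

```text
t: 26.05
position: [0.2854, 0.4442, 0.2087]
ee_rot: [-0.001, 0.966, 0.26, 0.001]
ft_force: [0.3, -0.9, -0.5]
width: 0.0115
grip_force: 45.0
t: 26.75
position: [0.2851, 0.4428, 0.2997]
ee_rot: [0.001, 0.966, 0.26, -0.001]
ft_force: [-0.3, -0.4, -1.6]
width: 0.0112
grip_force: 45.0
n 4 res px 0.04 tilt(grip up) -0.1 roll 0.1 yaw 67.0 floor [0.356  0.4841 0.2492] far [0.4424 0.5343 0.2614] grip [0.2825 0.4413 0.28  ]
30.10348810213157 [-0.3222354  -0.36313885 -1.55711283] centre rel tool mm [82.2 -0.2 50.4] reach target shift [ 56.30641031 409.46206965  66.42838995]
```

Level within about 0.1°. Carrying over the reader's glass, then lowering.

```bash
python3 -m inch '[1,10,0,0,3,20,0,0,4,28,0,0,4,28,0,0,4,28,0,0,4,28,0,0,4,28,0,0,4,28,0,0,4,28,0,0,4,28,0,0]' && python3 -m inch '[4,28,0,0,4,28,0,0,4,28,0,0,4,28,0,0,2,20,0,0,1,13,0,0,1,7,0,0,0,3,0,0,0,0,0,0,0,0,0,0]' && python3 -m inch '[0,0,4,0,0,0,8,0,0,0,12,0,0,0,12,0,0,0,12,0,0,0,8,0,0,0,6,0,0,0,3,0,0,0,0,0,0,0,0,0]'
python3 - <<'E'
from h import *
s=manip.state();im=manip.read_camera('wrist'); cv2.imwrite('pics/w15.png',im); np.savez('w15.npz',p=s['position'],q=s['ee_rot']); Rw,c=tray(cv2.cvtColor(im,6),s); 
print(yaw(s),s['ft_force'],'shift',q(s['ee_rot']).inv().apply(np.array([.61,.158,.1835])-c)*1000)
E
```

```text
t: 27.8
position: [0.4444, 0.2397, 0.3002]
ee_rot: [0.0, 0.966, 0.259, -0.001]
ft_force: [0.2, 0.1, 0.5]
width: 0.0118
grip_force: 45.0
t: 28.8
position: [0.5383, 0.1187, 0.3009]
ee_rot: [-0.0, 0.965, 0.261, -0.0]
ft_force: [-0.5, 0.6, 0.1]
width: 0.0114
grip_force: 45.0
t: 29.8
position: [0.5391, 0.1178, 0.2361]
ee_rot: [-0.0, 0.966, 0.26, 0.0]
ft_force: [-0.1, 0.3, -1.1]
width: 0.0118
grip_force: 45.0
n 4 res px 0.06 tilt(grip up) -0.5 roll 0.5 yaw 67.0 floor [0.6101 0.1592 0.1859] far [0.6965 0.2092 0.1987] grip [0.5365 0.1161 0.2162]
30.100167120287857 [-0.12955727  0.2829498  -1.14406795] shift [-0.63373416  0.98226286  2.40688367]
```

```bash
python3 -m inch '[0,1,1,0,0,0,1,0,0,0,0,0,0,0,0,0,0,0,0,0,0,0,0,0,0,0,0,0,0,0,0,0]'
python3 - <<'E'
from h import *
s=manip.state();im=manip.read_camera('wrist'); tray(cv2.cvtColor(im,6),s); print(np.abs(s['qd']).max(),s['grip_force'])
a=cv2.imread('pics/scene0.png',0); b=manip.read_camera('scene'); cv2.imwrite('pics/scene16.png',b); b=cv2.cvtColor(b,6)
# shift of the stack's base region and jar between first and last scene pictures
for n,(x0,y0,x1,y1) in dict(stack=(195,248,240,264),jar=(298,215,318,232),tape=(268,180,294,204),green=(203,160,258,198)).items():
    r=cv2.matchTemplate(b[y0-8:y1+8,x0-8:x1+8],a[y0:y1,x0:x1],5); _,v,_,l=cv2.minMaxLoc(r); print(n,round(v,2),l[0]-8,l[1]-8)
E
```

```text
t: 30.65
position: [0.5393, 0.1168, 0.2338]
ee_rot: [-0.0, 0.966, 0.26, -0.0]
ft_force: [0.4, 0.8, -1.5]
width: 0.0115
grip_force: 45.0
n 4 res px 0.02 tilt(grip up) -0.3 roll 0.4 yaw 67.0 floor [0.6103 0.1582 0.1834] far [0.6967 0.2083 0.196 ] grip [0.5367 0.1153 0.2139]
0.002109881729150825 45.00001749023795
stack 0.99 0 0
jar 0.02 -7 -1
tape 0.42 1 0
green 0.95 0 0
```

The stack hasn't moved and the tray is level, still and centred. The arm hides the jar in this view, and nothing has gone near it since its release. Handing in.

```bash
python3 -c "
from plant import manip
print(manip.close_job())"
```

```text
the job is handed in; nothing more can be done
None
```

Job handed in at about 31 s: the jar's label faces the window to within about 1°, the top tray was peeled grip corner first (I set it down briefly on bare table to level it, as the tool can't tilt), and it was held level about 8 cm above the middle of the glass with the stack unmoved.

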